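Pin the lid of a sample transport case

ROBOT

A 6-joint arm with a two-finger parallel gripper is mounted at the origin on a cart in front of the work surface, level with it; the furniture and walls round the work are solid. World frame = base frame: x ahead of the robot, y to its left, z up, the work surface at z = 0. Lengths are in m, angles in rad, forces in N, time in s.
With the tool pointing down it reaches from about 0.275 to 1 m from the base axis. Payload 8.4 kg.
Tool frame: the origin (TCP) lies on the centre line of the jaws, within the pads' length; the fingertips stand 17 mm ahead of it and the grasp point (between the pads) lies 2 mm behind it (bot.tcp_to_tips is the y of the fingertips in the tool frame, in m); y points along the fingers, z is the direction in which the jaws open and shut, and the axes are right-handed (so a half turn about y gives the same grasp; the last joint's range is limited). The gripper opens to 85 mm and grips with 20 to 120 N. Pads are 22 mm wide; open, the fingers measure 114 mm over their backs; the gripper's body (76 mm by 85 mm) begins 54 mm behind the grasp point. The pads swing forward as they close: fully open they stand 13 mm farther back than shut.
Start: joints at [-1.218, 0.353, 1.633, -0, 1.155, -0.002], TCP at [0.217, -0.586, 0.248] pointing down, gripper open.
Joint ranges: [-2.63, 2.63], [-0.92, 2.1], [0.06, 2.66], [-1.3, 4.44], [0, 2.69], [-3.02, 3.02]. Speed limits (rad/s): [2.22, 2.22, 2.79, 3.14, 3.14, 3.14].

INTERFACE

Orientations are given as a unit quaternion [x, y, z, w].
In Python, from workcell import bot, hand, kinematics, get_obs, vision, hand_in gives the robot as it stands. The module is installed in compiled form; this text tells all that it offers. Calls block until the motion is done:
- bot.reach(position, orientation): joint-space move of the TCP to a pose.
- bot.servo_line(position, ori=None, velocity=0.15): straight line of the TCP; ori=None keeps the orientation; velocity is the mean speed in m/s.
- bot.goto_joints(angles): joint-space move.
- hand.move_gripper(opening, strength=None): finger opening in m; strength is the grip in N (None keeps the last); returns when the fingers have stopped.
- bot.dwell(seconds).
- kinematics.solve_ik(position, orientation): joint angles nearest the present ones, or None.
- get_obs(): the state.
- vision.read_camera(name): name is "scene" or "top" or "wrist"; returns a dict with "frame" (400x640x3 uint8, red, green, blue), "intrinsics" (3x3 intrinsics, pixels), "view" (4x4, takes a point from world to camera coordinates). Camera axes: x right, y down, z forward; pixel columns grow to the right and rows downward; lengths in m; the calibration is good to about 2 mm. The wrist camera is an equidistant fisheye: a pixel r from the principal point sees the ray r / f radians off the axis. A picture is of the moment at which its call begins. There is no depth.
A pose or a line that the arm cannot do raises bot.IKError and nothing moves.
- hand_in(): hands the job in, once; it reports no verdict.
The state is a dict: "time_s": time; "joint_pos": joint angles; "joint_vel": joint speeds; "joint_efforts": joint torques, N m; "position": TCP position; "orientation": TCP orientation; "wrist_force": force on the tool from outside, world axes, zero at the start; "ft_torque": the same for the moment, N m; "gripper_width": finger opening in m.
Only numpy, scipy, OpenCV 4.12 (cv2) and the standard library are available. Lean on these libraries where they do the work, as an engineer would, in place of code of your own. Each camera call takes 0.05 s, during which the arm holds its last target.

TASK

Fold the blue lid of the white sample transport case fully shut, then lift the red-knobbed locking pin out of its grey stand and lower it from above through the eye on the lid and on through the eye on the case below it. Finish while still holding the pin by its knob: upright and hanging freely, its tip well out below the lower eye and its collar stopping roughly 1 cm above the upper eye without resting on it, so that a colleague can slip a seal under the collar. Leave the other things on the bench where they are.

Things in the scene. Friction and masses are not known exactly. Their poses are not given: they have to be found in the camera images.
- case: White open-topped transport case with a blue hinged lid, fixed to the bench, 150 (x) x 200 (y) x 100 mm tall without its lid. Origin at the centre of its underside on the bench; its x axis points from the front (the side with the aluminium eyes, roughly towards the robot) to the hinge at the back, z up; it stands at a yaw of up to 0.25 rad either way. With the lid shut the top is level, 112 mm above the bench.
- lid (a joint): Angle of the blue lid: 0 = fully shut (level, on a hard stop), growing as it is open, up to 1.6 rad. It starts standing open at 0.6 to 1.2 rad, the free edge up and to the front. A stiff friction hinge keeps it where it is left; pushing it shut at its free edge takes about 2 to 4 N, no latch.
- lid_hinge (a point): Point on the lid's hinge line, mid-width, at the back of the case (75 mm behind the case's centre, 100 mm above the bench). The hinge line is parallel to the case's y axis. The lid is a flat panel 155 mm long from hinge to free edge, 204 mm wide and 12 mm thick; its underside lies in the plane through the hinge line.
- lid_edge (a point): Point on the lid's outer (upper) face, mid-width, 140 mm from the hinge line and 15 mm in from the free edge; moves with the lid. A good place to push.
- upper_eye (a point): Centre of the upper mouth of the lid's eye: an aluminium tab 36 x 36 x 12 mm on the middle of the lid's free edge with a through hole 13 mm in diameter (mouth widened to about 19 mm). Moves with the lid; with the lid shut the hole is vertical, its mouth 112 mm above the bench and straight above the lower eye. z axis = axis of the hole, outward.
- lower_eye (a point): Centre of the upper mouth of the case's eye, an identical aluminium tab (36 x 36 x 12 mm, hole 13 mm, mouth about 19 mm) on the middle of the case's front, 96 mm in front of the case's centre, mouth 57 mm and underside 45 mm above the bench, with 43 mm of free space between it and the shut lid's eye.
- stand: Grey plastic block 46 x 46 mm on a black 76 x 76 x 8 mm foot, 60 mm tall, fixed to the bench, in which the pin stands upright in a hole 13 mm in diameter and 50 mm deep. Origin at the centre of its underside. It stands to the left or to the right of the case.
- pin_knob (a point): Centre of the red knob of the locking pin, the place to grasp it: an upright cylinder 24 mm in diameter and 38 mm tall; this point is 128 mm above the pin's tip and 19 mm below its top. The pin is 147 mm long in all and weighs about 80 g; z axis = the pin's axis, from tip to knob. At the start this point is about 138 mm above the bench.
- pin_collar (a point): Centre of the underside of the pin's steel collar (30 mm in diameter, 4 mm thick, directly under the knob), 105 mm above the tip and 23 mm below the knob's centre. The collar is wider than the eyes.
- pin_tip (a point): Tip of the pin: the lower end, rounded, of the steel shaft, which is 10 mm in diameter and 105 mm long below the collar.
- bottle_100: Small glass bottle with a red cap, 56 x 56 x 109 mm, loose bystander; origin at the centre of its underside. It stands on the other side of the case from the stand.
- wash_bottle: White wash bottle with red spout, 68 x 103 x 165 mm, loose bystander; origin at its underside.
- erlenmeyer: Conical glass flask with pinkish contents, 68 x 68 x 113 mm, loose bystander; origin at its underside.
- weigh_dish: Small white weighing dish, 60 x 70 x 12 mm, loose bystander; origin at its underside.
- vial: Small glass vial with a dark cap lying on its side, 58 x 53 x 22 mm, loose bystander; origin at its underside.
- label_tape: Roll of yellow tape lying flat, 66 x 66 x 19 mm, loose bystander; origin at its underside.
There are look-alikes about, which are no part of the job. There is more than one size of the part that bears pin_knob; the job needs the smallest.

How it is judged:
On the way, in this order (a step that is already met when the one before it is completed fails the run):
1. the lid is fully shut while the pin is still outside the eyes (value of joint lid below 0.03 rad and horizontal distance between pin_tip and upper_eye above 0.03 m), for 0.2 s.
2. the tip of the pin is in the lid's eye, above the lower eye (value of joint lid below 0.04 rad and horizontal distance between pin_tip and upper_eye below 0.006 m and z of pin_tip in the frame of case between 0.059 and 0.106 m), for 0.05 s.
At the end, for the whole second after the job is handed in: Lid shut (0.04 rad); pin through both eyes, upright (0.10 rad), within 6 mm of both axes, tip at least 10 mm below the lower eye, collar 2.5 to 20 mm above the upper eye; held by the fingers (over 1 N), pressing on case and lid with under 6 N, still (value of joint lid below 0.04 rad and horizontal distance between pin_tip and lower_eye below 0.006 m and horizontal distance between pin_collar and upper_eye below 0.006 m and angle between pin_tip's own z axis and vertical below 0.1 rad and z of pin_tip in the frame of case below 0.035 m and z of pin_collar in the frame of case between 0.1145 and 0.132 m and contact force between the fingers and pin above 1 N and contact force between pin and case below 6 N and linear speed of pin below 0.02 m/s); the arm keeps its last pose, push and grip.
It fails at once if another thing on the bench is pushed more than 3 cm from its place (distance of any of bottle_100, wash_bottle, erlenmeyer, weigh_dish, vial, label_tape from where it was at the start of the episode above 0.03 m).
It fails at once if a standing bystander is knocked over (angle between any of bottle_100, wash_bottle, erlenmeyer's own z axis and vertical above 0.5 rad).
It also fails if it takes over 61 s, if anything falls off the work surface, if the arm or the gripper's body presses on something with over 40 N, if the wrist force passes 120 N, or if a joint passes its speed limit or range.

## Working session

There is one attempt and no reset: what is moved stays moved. The work goes in short steps, each a Python script; the robot and the scene stay as the last script left them, time stands still between calls to the robot, and variables do not carry over. Pictures are saved under pics/ and viewed, and the job is handed in when it is done.

```bash
mkdir -p pics; cat > h.py <<'E'
import numpy as np, cv2
from workcell import bot, hand, kinematics, get_obs, vision, hand_in
def snap(name,fn,crop=None,scale=1):
    d=vision.read_camera(name); im=d["frame"][:,:,::-1].copy()
    np.savez('pics/'+fn+'.npz',im=im,K=d["intrinsics"],V=d["view"])
    cv2.imwrite('pics/'+fn+'.png',im); return d
def crop(fn,x0,y0,x1,y1,s,out):
    im=np.load('pics/'+fn+'.npz')['im'][y0:y1,x0:x1]
    cv2.imwrite('pics/'+out+'.png',cv2.resize(im,None,fx=s,fy=s,interpolation=cv2.INTER_CUBIC))
def ray(fn,u,v):
    z=np.load('pics/'+fn+'.npz');K=z['K'];V=z['V']
    d=np.array([(u-K[0,2])/K[0,0],(v-K[1,2])/K[1,1],1]);R=V[:3,:3]
    return -R.T@V[:3,3], R.T@d
def atz(fn,u,v,zz):
    o,d=ray(fn,u,v);return o+d*(zz-o[2])/d[2]
def proj(fn,P):
    z=np.load('pics/'+fn+'.npz');K=z['K'];V=z['V']
    c=V[:3,:3]@np.array(P,float)+V[:3,3]; p=K@c; return p[:2]/p[2]
def tri(a,b):
    A=[];B=[]
    M=np.zeros((3,3));r=np.zeros(3)
    for f,u,v in (a,b):
        o,d=ray(f,u,v);d=d/np.linalg.norm(d);P=np.eye(3)-np.outer(d,d);M+=P;r+=P@o
    return np.linalg.solve(M,r)
E
python3 - <<'E'
from h import *
for n in("scene","top","wrist"):
    d=snap(n,n+'0'); print(n,d["intrinsics"].round(1).tolist(),d["view"].round(3).tolist())
o=get_obs();print(o['time_s'],o['orientation'],o['position'],bot.tcp_to_tips,o['gripper_width'])
E
```

```text
scene [[446.9, 0.0, 321.9], [0.0, 446.9, 199.6], [0.0, 0.0, 1.0]] [[0.788, -0.615, 0.02, -0.353], [-0.324, -0.442, -0.836, 0.263], [0.524, 0.653, -0.548, 1.284], [0.0, 0.0, 0.0, 1.0]]
top [[480.7, 0.0, 312.2], [0.0, 480.7, 192.8], [0.0, 0.0, 1.0]] [[-0.11, -0.994, -0.003, 0.091], [-0.973, 0.109, -0.203, 0.503], [0.202, -0.019, -0.979, 1.562], [0.0, 0.0, 0.0, 1.0]]
wrist [[309.7, 0.0, 313.8], [0.0, 309.7, 204.8], [0.0, 0.0, 1.0]] [[0.347, -0.938, -0.002, -0.625], [-0.893, -0.331, 0.306, -0.04], [-0.288, -0.105, -0.952, 0.38], [0.0, 0.0, 0.0, 1.0]]
0.15 [-0.12485841  0.69639371 -0.69562434  0.12471148] [ 0.21699476 -0.5857454   0.24769559] 0.017 0.08537773472794961
```

View pics/scene0.png

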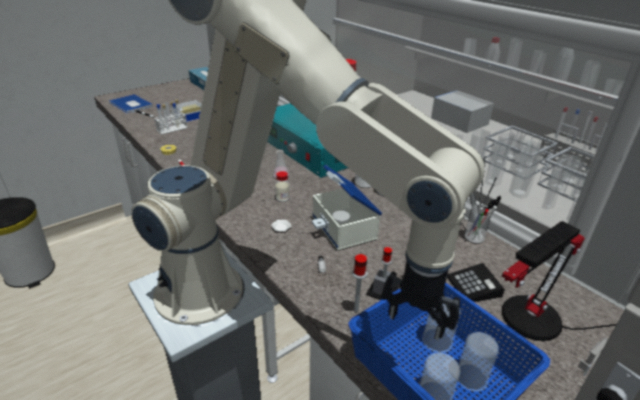

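View pics/top0.png

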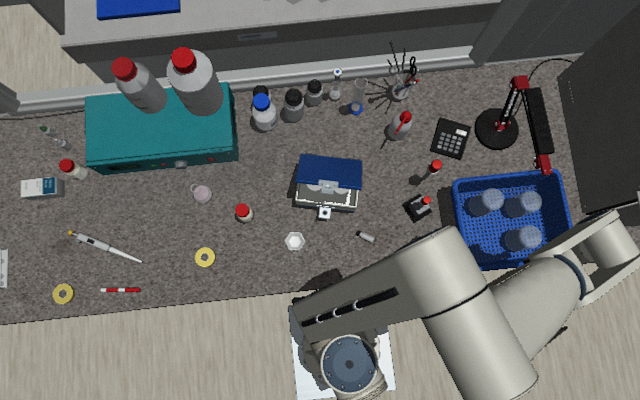

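View pics/wrist0.png

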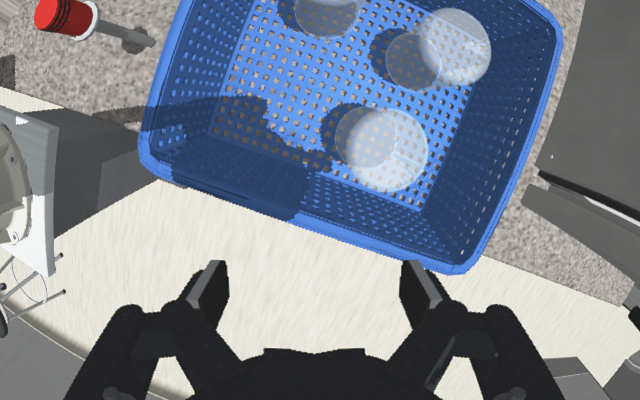

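```bash
python3 - <<'E'
from h import *
crop('top0',280,140,480,260,4,'c1')
crop('scene0',260,160,460,310,4,'c2')
E
```

```text
(no output)
```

View pics/c1.png

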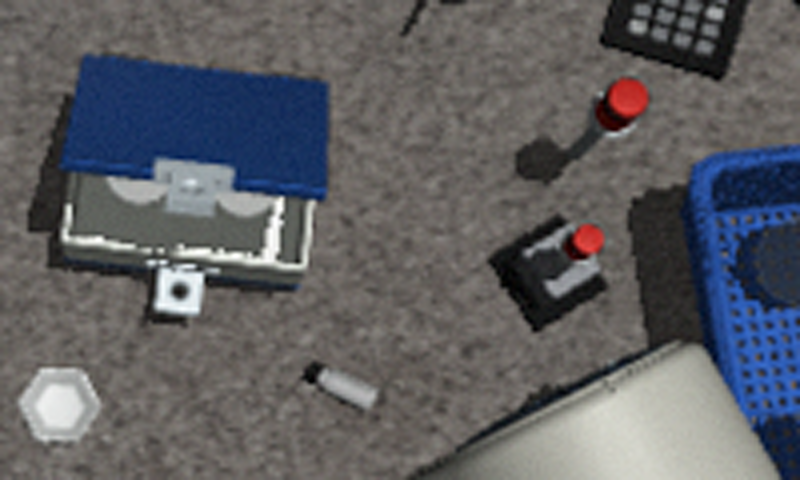

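View pics/c2.png

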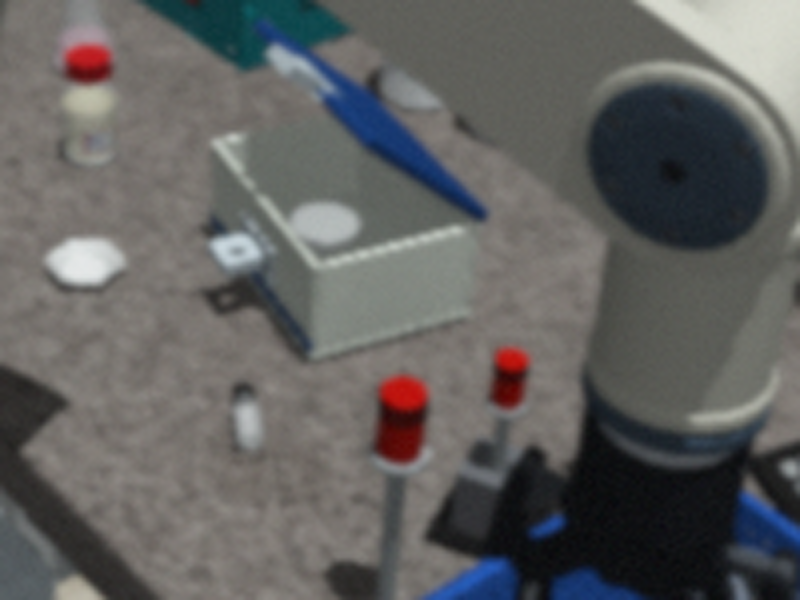

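Candidates for the pin, all with red knobs: one in the black-footed stand (top 427,200; scene 388,253), a taller free-standing one (top 437,165), and another tall one (scene 360,262). The small one in the grey block fits the description, and the crops confirm it. I'll check this by triangulation.

```bash
python3 - <<'E'
from h import *
k=('top0',280+588/4-.4,140+241/4-.4);s=('scene0',260+510/4-.4,160+360/4-.4)
p=tri(k,s);print('knob top',p,proj('top0',p),k,proj('scene0',p),s)
print('atz',atz(*k,.157),atz(*s,.157))
# big
print('bigs', atz('scene0',260+404/4,160+390/4,.21), atz('top0',280+628/4,140+97/4,.21), tri(('top0',437,164.2),('scene0',361,257.5)))
# lower eye
e=('top0',280+179/4-.4,140+290/4-.4);f=('scene0',260+236/4-.4,160+251/4-.4)
print('leye',atz(*e,.057),atz(*f,.057),tri(e,f))
# lid corners: free edge in top at front: (62,168) & (326,197) crop ; hinge edge (82,56),(328,82)
for n,(u,v) in dict(fl=(62,168),fr=(326,197),hl=(82,57),hr=(328,82)).items():
    print(n,[atz('top0',280+u/4,140+v/4,z).round(3).tolist() for z in (.1,.2)])
print('front rim',atz('top0',280+66/4,140+239/4,.1),atz('top0',280+305/4,140+267/4,.1))
print('stand foot',[atz('top0',280+u/4,140+v/4,.008).round(3).tolist() for u,v in ((490,260),(540,328),(606,285))])
print(atz('top0',357+(1.75)*0+0,237,0.01), 'vial'); 
E
```

```text
knob top [ 0.42528842 -0.31497441  0.1544938 ] [426.31199745 200.34881917] ('top0', 426.6, 199.85) [387.74723246 249.45780083] ('scene0', 387.1, 249.6)
atz [ 0.42634612 -0.31547198  0.157     ] [ 0.42107055 -0.31636652  0.157     ]
bigs [ 0.29746772 -0.3421843   0.21      ] [ 0.5236135  -0.35087297  0.21      ] [ 0.4491969  -0.31443898  0.15625494]
leye [0.43950229 0.00216406 0.057     ] [4.32720201e-01 3.55345751e-04 5.70000000e-02] [0.43800347 0.00327211 0.05351262]
fl [[0.542, 0.086, 0.1], [0.519, 0.085, 0.2]]
fr [[0.494, -0.125, 0.1], [0.474, -0.113, 0.2]]
hl [[0.634, 0.06, 0.1], [0.605, 0.06, 0.2]]
hr [[0.59, -0.139, 0.1], [0.564, -0.126, 0.2]]
front rim [0.48287056 0.0890419  0.1       ] [ 0.43848948 -0.10065434  0.1       ]
stand foot [[0.442, -0.269, 0.008], [0.379, -0.303, 0.008], [0.41, -0.364, 0.008]]
[ 0.35020464 -0.09958214  0.01      ] vial
```

```bash
cat >> h.py <<'E'
from scipy.spatial.transform import Rotation as R
def down(th):
    z=np.array([np.cos(th),np.sin(th),0]);y=np.array([0,0,-1.]);x=np.cross(y,z)
    return R.from_matrix(np.c_[x,y,z]).as_quat()
E
python3 - <<'E'
from h import *
o=get_obs();M=R.from_quat(o['orientation']).as_matrix();print(M.round(2))
th0=np.arctan2(M[1,2],M[0,2]);print('th',th0)
yaw=-.23
for p in ([.49,-.01,.4],[.425,-.315,.3],[.437,.002,.3]):
  for t in(yaw+np.pi/2,yaw-np.pi/2,np.pi/2,-np.pi/2,0,np.pi):
    q=kinematics.solve_ik(p,down(t));print(p,round(t,2),None if q is None else np.round(q,2))
E
```

```text
[[-0.94 -0.    0.35]
 [-0.35  0.   -0.94]
 [ 0.   -1.   -0.  ]]
th -1.2159930575992273
[0.49, -0.01, 0.4] 1.34 [-0.02  0.02  1.71 -0.    1.41 -1.36]
[0.49, -0.01, 0.4] -1.8 [-0.02  0.02  1.71 -0.    1.41  1.78]
[0.49, -0.01, 0.4] 1.57 [-0.02  0.02  1.71 -0.    1.41 -1.59]
[0.49, -0.01, 0.4] -1.57 [-0.02  0.02  1.71 -0.    1.41  1.55]
[0.49, -0.01, 0.4] 0 [-0.02  0.02  1.71 -0.    1.41 -0.02]
[0.49, -0.01, 0.4] 3.14 None
[0.425, -0.315, 0.3] 1.34 [-0.64  0.15  1.78 -0.    1.21 -1.98]
[0.425, -0.315, 0.3] -1.8 [-0.64  0.15  1.78 -0.    1.21  1.16]
[0.425, -0.315, 0.3] 1.57 [-0.64  0.15  1.78 -0.    1.21 -2.21]
[0.425, -0.315, 0.3] -1.57 [-0.64  0.15  1.78 -0.    1.21  0.93]
[0.425, -0.315, 0.3] 0 [-0.64  0.15  1.78 -0.    1.21 -0.64]
[0.425, -0.315, 0.3] 3.14 [-0.64  0.15  1.78 -0.    1.21  2.5 ]
[0.437, 0.002, 0.3] 1.34 [ 0.   -0.    1.95 -0.    1.19 -1.34]
[0.437, 0.002, 0.3] -1.8 [ 0.   -0.    1.95 -0.    1.19  1.8 ]
[0.437, 0.002, 0.3] 1.57 [ 0.   -0.    1.95 -0.    1.19 -1.57]
[0.437, 0.002, 0.3] -1.57 [ 0.   -0.    1.95 -0.    1.19  1.57]
[0.437, 0.002, 0.3] 0 [ 0.   -0.    1.95 -0.    1.19  0.  ]
[0.437, 0.002, 0.3] 3.14 None
```

```bash
python3 - <<'E'
from h import *
bot.servo_line([.217,-.586,.36],velocity=.3)
hand.move_gripper(0.0)
bot.reach([.48,0.0,.40],down(-1.8))
o=get_obs();print(o['time_s'],o['position'],o['gripper_width'],o['wrist_force'])
for n in("top","scene","wrist"): snap(n,n+'1')
print((-np.load('pics/wrist1.npz')['V'][:3,:3].T@np.load('pics/wrist1.npz')['V'][:3,3]).round(3))
E
```

```text
3.7333 [ 0.48010137 -0.00050181  0.39997281] -0.00018962662354008375 [-0.38967505 -1.18741377 -0.1631332 ]
[ 0.557 -0.019  0.525]
```

View pics/top1.png

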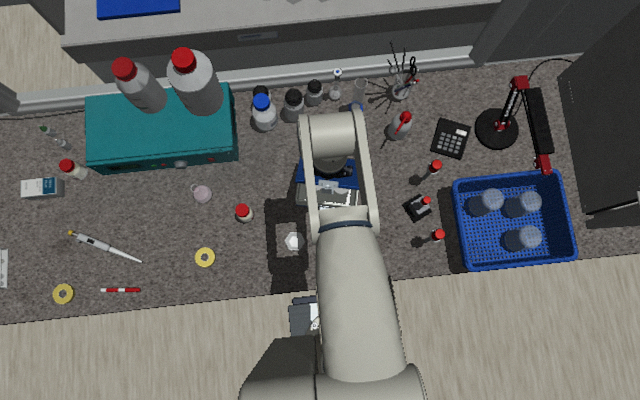

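View pics/scene1.png

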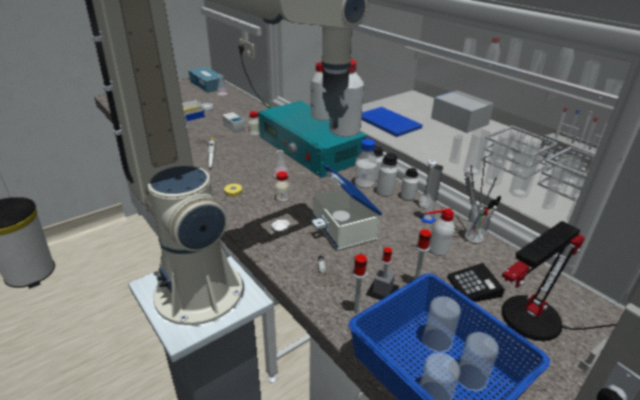

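View pics/wrist1.png

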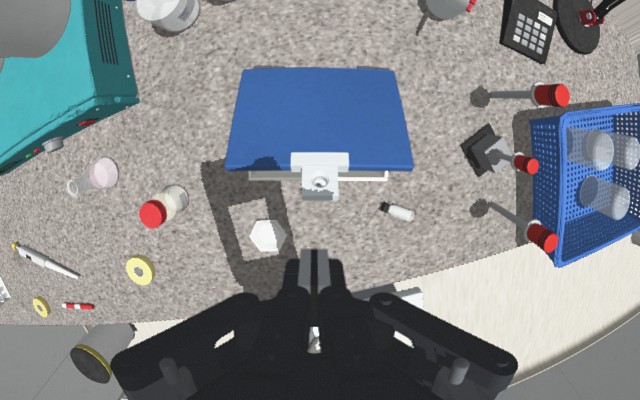

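Three red knobs now in scene view: tall (360,262), tall (425,240), small in the grey block (387,253), which is my target. The lid stands open in the wrist view (edge ~ row 168, its eye at 320,180). Next I push the lid along its arc.

```bash
cat >> h.py <<'E'
yaw=-.23; C=np.array([.53,-.02]); cx=np.array([np.cos(yaw),np.sin(yaw)])
def case(x,y,z): 
    p=C+x*cx+y*np.array([-cx[1],cx[0]]); return np.array([p[0],p[1],z])
E
python3 - <<'E'
from h import *
print(tri(('top1',436,163.2),('scene1',425,234)),tri(('top1',439,233),('scene1',360.5,258)))
q=down(-1.8)
def pt(a,over=0): 
    r=.128; return case(.075-(r*np.cos(a)-.012*np.sin(a)),0,.1+r*np.sin(a)+.012*np.cos(a)+.017-over)
bot.reach(pt(1.05)+[0,0,.04],q)
for a in (1.0,.9,.8,.7,.6,.5,.4,.3,.2,.1,.03):
    bot.servo_line(pt(a),velocity=.08)
    f=get_obs();print(a,f['time_s'],f['position'].round(3) if hasattr(f['position'],'round') else f['position'],np.round(f['wrist_force'],1))
    if np.linalg.norm(f['wrist_force'])>35: break
E
```

```text
[ 0.53092598 -0.35372704  0.18409124] [ 0.31460677 -0.32669772  0.1894922 ]
1.0 5.2167 [ 0.546 -0.024  0.232] [ 0.  -0.5  0.3]
0.9 5.525 [ 0.534 -0.021  0.225] [-0.9  0.5  0.2]
0.8 5.8333 [ 0.524 -0.019  0.217] [-0.8 -0.3 -0.1]
0.7 6.1417 [ 0.515 -0.016  0.208] [-0.8 -0.4  0.5]
0.6 6.45 [ 0.506 -0.015  0.199] [ 0.5 -0.5  0.4]
0.5 6.7583 [ 0.499 -0.013  0.189] [ 0.1 -0.2  0.1]
0.4 7.0667 [ 0.492 -0.011  0.178] [-0.3 -0.9 -0.2]
0.3 7.375 [ 0.487 -0.01   0.166] [-0.4  0.3  0.2]
0.2 7.6833 [ 0.483 -0.009  0.154] [ 0.3 -0.1  0.7]
0.1 7.9917 [ 0.48  -0.008  0.141] [ 0.6 -0.4 -0.3]
0.03 8.25 [ 0.479 -0.008  0.133] [0.3 0.8 0.6]
```

```bash
python3 - <<'E'
from h import *
for n in("scene","wrist"): snap(n,n+'2')
crop('scene2',260,140,460,290,4,'c3')
E
```

```text
(no output)
```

View pics/c3.png

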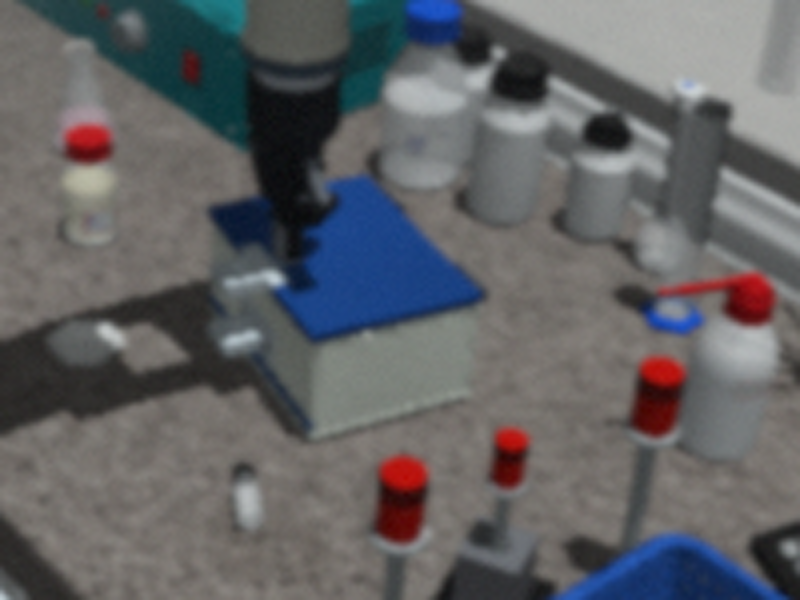

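View pics/wrist2.png

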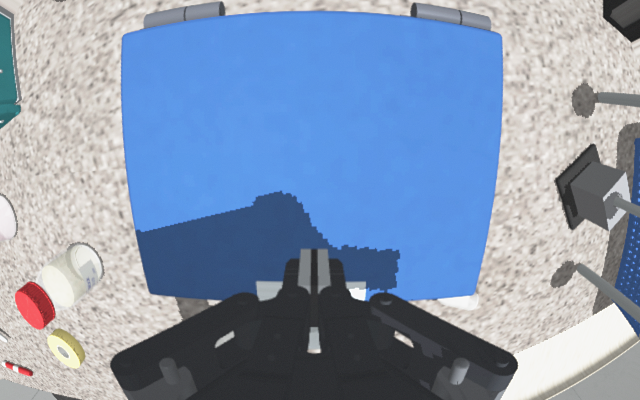

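The lid has followed and is almost level (scene crop: panel at 215–480 × 180–335, both eyes visible at 255,280 and 240,340). Next I press it onto the stop.

```bash
python3 - <<'E'
from h import *
p=np.array(get_obs()['position'])
for i in range(9):
    p[2]-=.0015; bot.servo_line(p,velocity=.03); bot.dwell(.05)
    f=get_obs(); print(f['position'][2],np.round(f['wrist_force'],1))
    if f['wrist_force'][2]>10: break
bot.dwell(.25)
bot.servo_line([p[0],p[1],.22],velocity=.2)
bot.reach([.40,-.13,.42],down(-1.8))
hand.move_gripper(.06)
print(get_obs()['time_s'])
for n in("top","scene","wrist"): snap(n,n+'3')
crop('top3',280,130,480,280,4,'c4')
crop('scene3',300,180,420,280,6,'c5')
E
```

```text
0.1317384068712423 [ 0.9 -0.3  0.6]
0.12999022468536828 [ 1.3  0.3 -0. ]
0.12896402769824208 [-2.8 -0.2  7.2]
0.12876301337925963 [-7.5  0.6 26.3]
11.9917
```

View pics/c4.png

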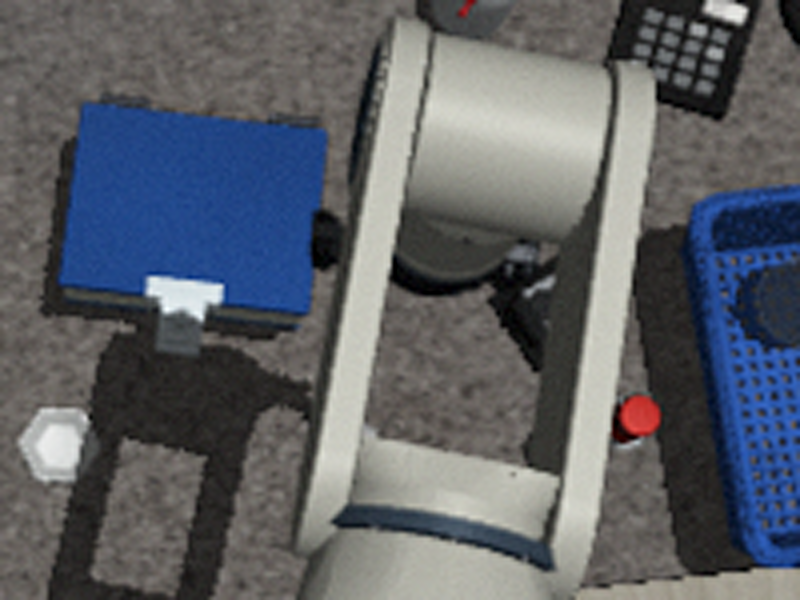

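View pics/c5.png

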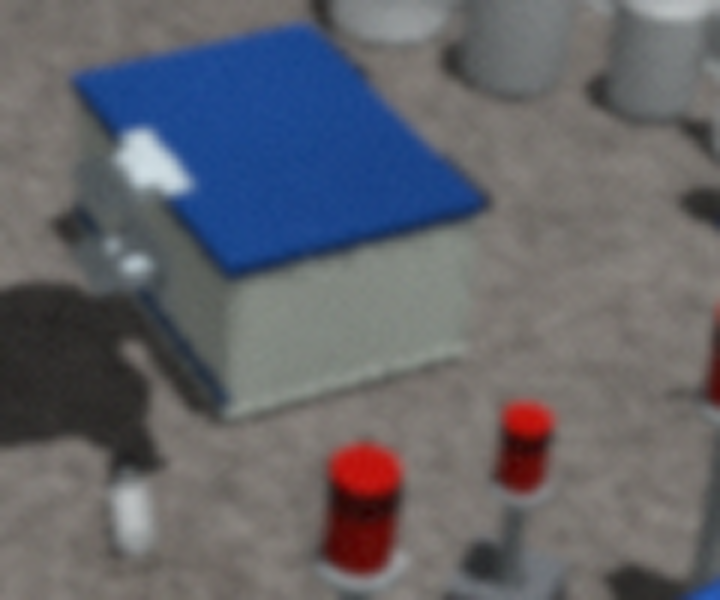

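View pics/wrist3.png

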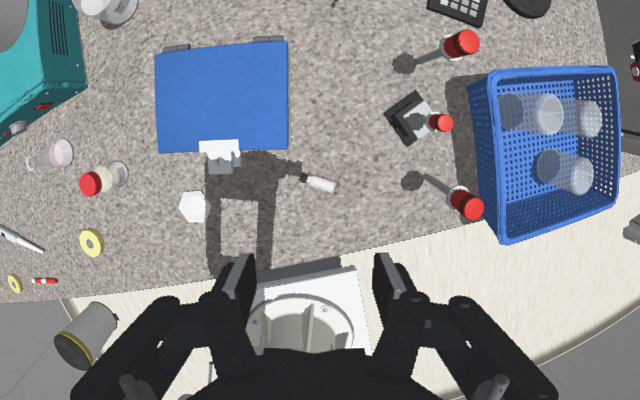

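```bash
cat >> h.py <<'E'
def wray(fn,u,v):
    z=np.load('pics/'+fn+'.npz');K=z['K'];V=z['V']
    a=np.array([(u-K[0,2])/K[0,0],(v-K[1,2])/K[1,1]]);r=np.hypot(*a)
    d=np.array([*(a/r*np.sin(r)),np.cos(r)]);Rm=V[:3,:3]
    return -Rm.T@V[:3,3], Rm.T@d
def watz(fn,u,v,zz):
    o,d=wray(fn,u,v);return o+d*(zz-o[2])/d[2]
E
python3 - <<'E'
from h import *
print(watz('wrist3',441,122,.147))
bot.reach([.36,-.315,.33],down(-np.pi/2))
for n in("wrist","scene"): snap(n,n+'4')
print(get_obs()['time_s'])
crop('wrist4',220,80,420,230,4,'c6')
crop('scene4',360,230,420,310,7,'c7')
E
```

```text
[ 0.42692381 -0.31228549  0.147     ]
13.0917
```

View pics/wrist4.png

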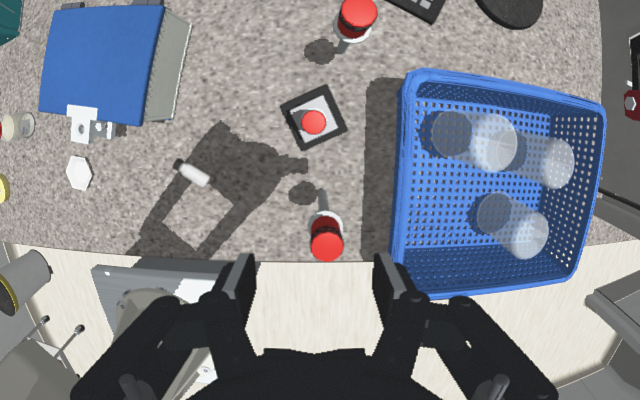

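View pics/c6.png

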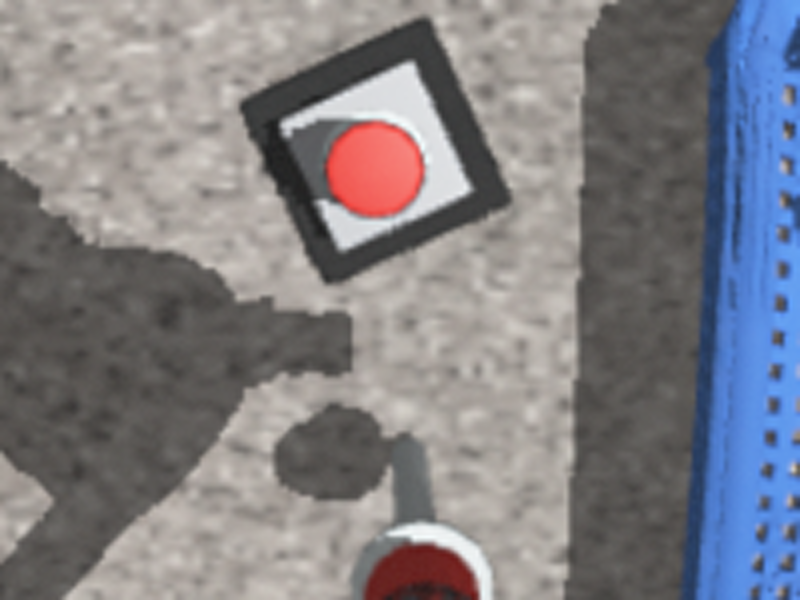

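View pics/c7.png

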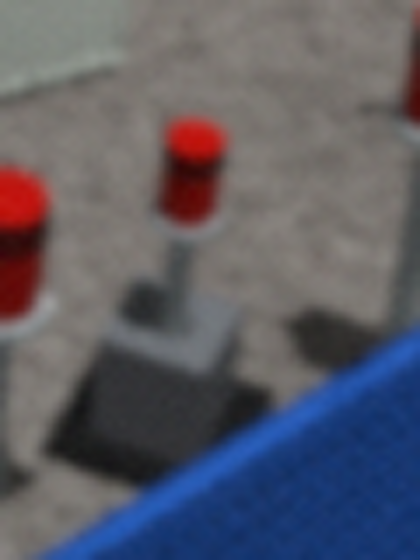

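The wrist view shows the small red knob centred at (313.6,121.9) over the grey block. The tall pins at (357,18) and (327,240) are the look-alikes.

```bash
python3 - <<'E'
from h import *
p=watz('wrist4',313.6,121.9,.157);s=watz('wrist4',220+378/4-.4,80+157/4-.4,.06);print(p,s)
q=down(-np.pi/2)
print(tri(('scene4',360+196/7-.4,230+140/7-.4),('top0',426.6,199.85)))
bot.reach([p[0],p[1],.235],q)
hand.move_gripper(.07)
bot.servo_line([p[0],p[1],.142],velocity=.12)
o=get_obs();print(o['time_s'],o['position'],o['wrist_force'])
snap('wrist','wrist5');snap('scene','scene5');crop('scene5',340,210,440,310,7,'c8')
E
```

```text
[ 0.42614106 -0.31490971  0.157     ] [ 0.42584135 -0.31542332  0.06      ]
[ 0.42585496 -0.31543466  0.15433614]
14.8167 [ 0.42654458 -0.3152505   0.14259978] [ 0.26156892 -0.60018711  0.51112519]
```

View pics/wrist5.png

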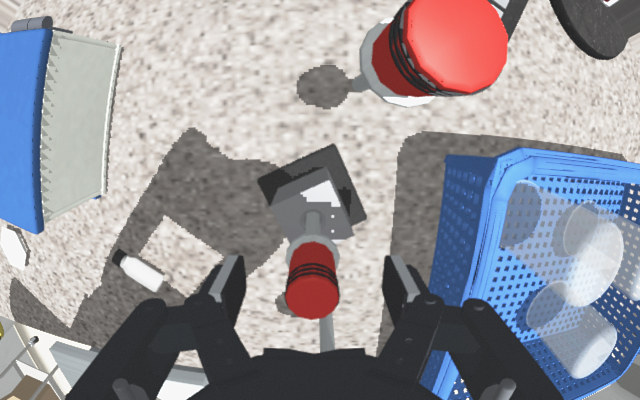

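View pics/c8.png

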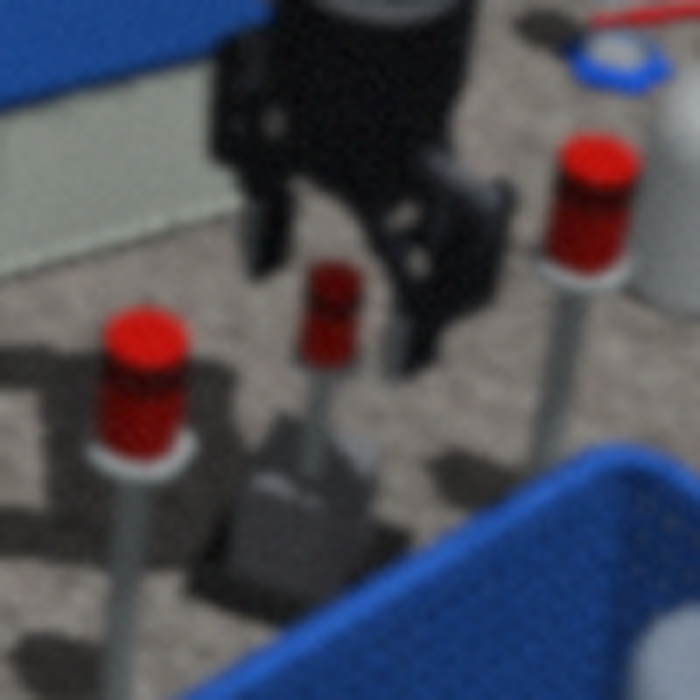

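```bash
python3 - <<'E'
from h import *
print(hand.move_gripper(.0,40)); o=get_obs();print(o['gripper_width'],np.round(o['wrist_force'],1),o['position'])
p=np.array(o['position']);
bot.servo_line([p[0],p[1],.152],velocity=.05);o=get_obs();print(np.round(o['wrist_force'],1))
bot.servo_line([p[0],p[1],.32],velocity=.15);bot.dwell(.2)
o=get_obs();print(o['time_s'],o['position'],np.round(o['wrist_force'],1),o['gripper_width'])
for n in("wrist","scene","top"):snap(n,n+'6')
crop('scene6',340,150,440,250,7,'c9')
crop('top6',300,170,360,230,10,'c10')
E
```

```text
False
0.022624992858717767 [ 0.3 -0.3  1.8] [ 0.42636623 -0.31520986  0.1422825 ]
[ 0.1  0.6 -0. ]
17.2167 [ 0.42614451 -0.31503198  0.31926751] [ 0.   0.4 -0.8] 0.02304856356734477
```

View pics/wrist6.png

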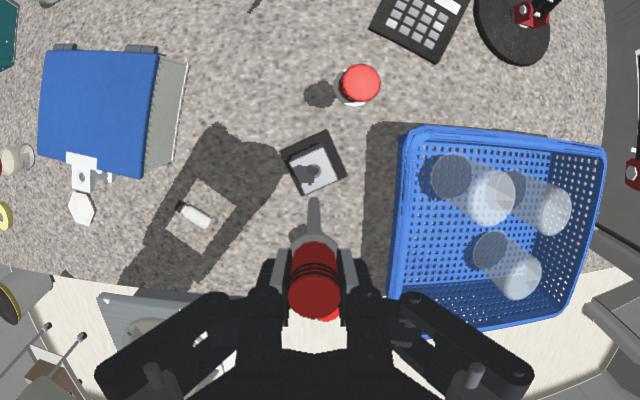

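View pics/c9.png

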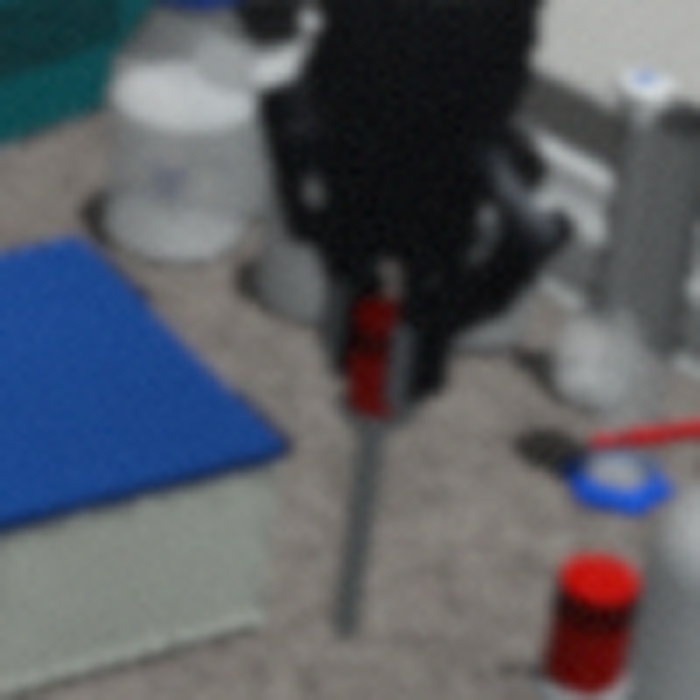

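View pics/c10.png

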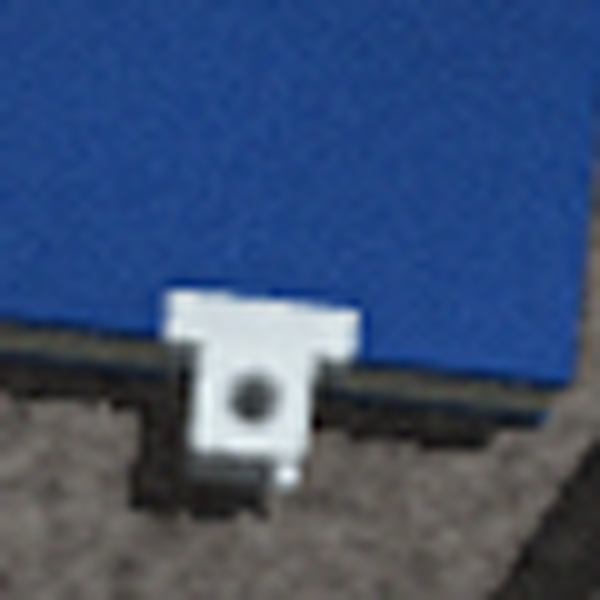

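```bash
python3 - <<'E'
from h import *
t=tri(('scene6',340+345/7-.4,150+632/7-.4),('top6',0,0)) if 0 else None
print('eye top',atz('top6',324.85,209.25,.112))
bot.servo_line([.36,.0,.30],velocity=.3)
bot.dwell(.3)
for n in("wrist","scene"):snap(n,n+'7')
o=get_obs();print(o['time_s'],o['position'])
crop('wrist7',220,50,420,200,4,'c11');crop('wrist7',260,170,380,320,4,'c12')
crop('scene7',270,150,370,250,7,'c13')
E
```

```text
eye top [0.43958884 0.00172813 0.112     ]
18.9917 [ 0.36006484 -0.00036912  0.29995735]
```

View pics/wrist7.png

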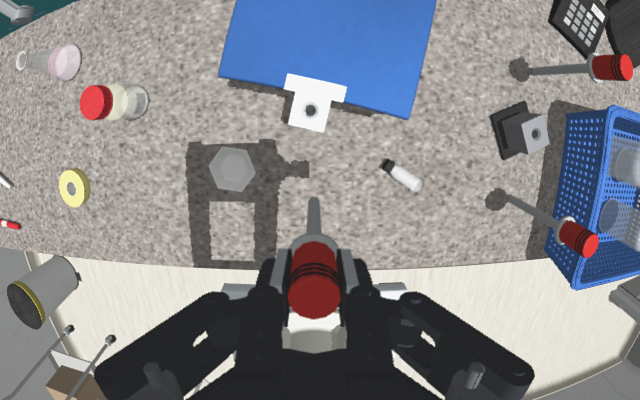

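View pics/c11.png

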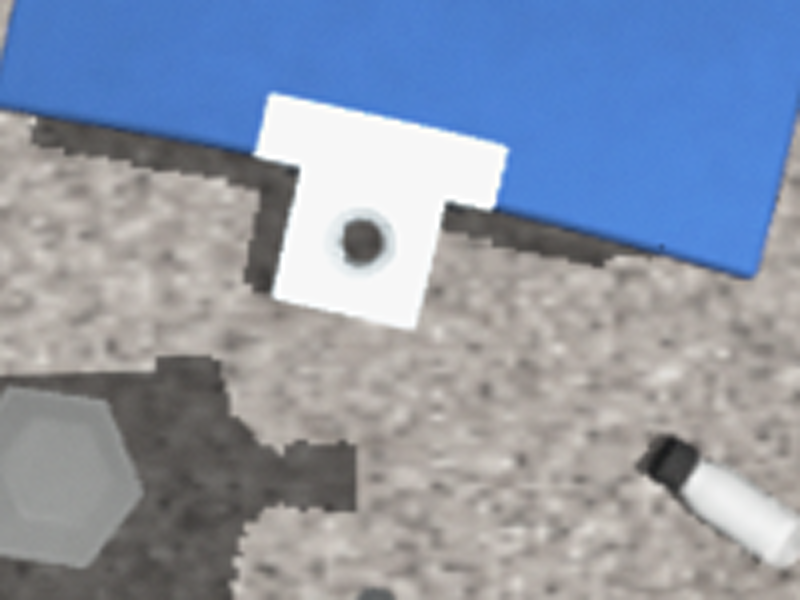

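View pics/c12.png

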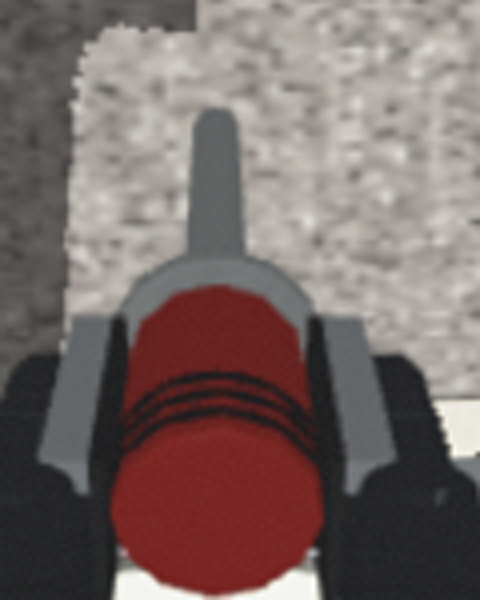

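View pics/c13.png

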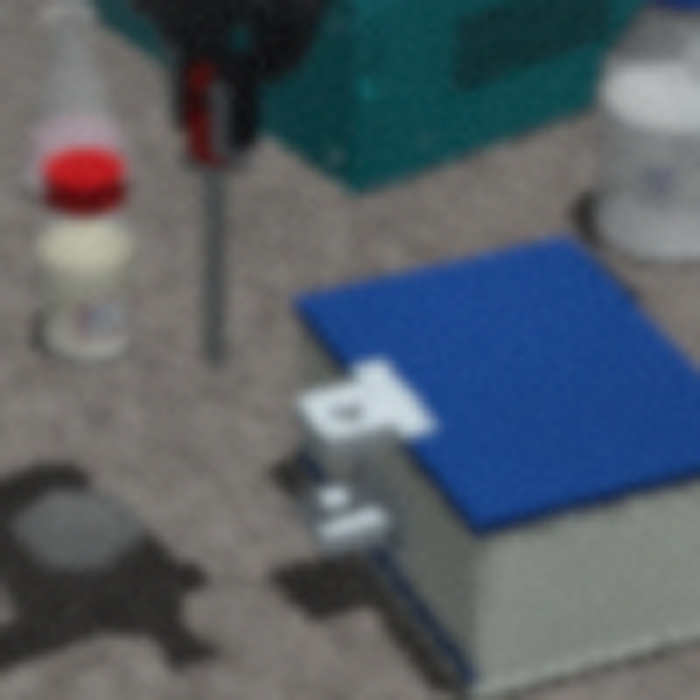

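```bash
cat >> h.py <<'E'
def wproj(fn,P):
    z=np.load('pics/'+fn+'.npz');K=z['K'];V=z['V']
    c=V[:3,:3]@np.array(P,float)+V[:3,3]; t=np.arctan2(np.hypot(c[0],c[1]),c[2]); n=c[:2]/np.hypot(*c[:2])
    return np.array([K[0,2],K[1,2]])+K[0,0]*t*n
E
python3 - <<'E'
from h import *
print('eye wrist',watz('wrist7',310.1,110.1,.112),'scene',atz('scene7',319.3,208.3,.112))
P=[.36006,-.00037,.1676]
print('tip exp wrist',wproj('wrist7',P),'seen',260+215/4-.4,170+110/4-.4)
print('tip exp scene',proj('scene7',P),'seen',270+215/7-.4,150+362/7-.4)
Q=[.36006,-.00037,.1676+.105]
print('collar exp scene',proj('scene7',Q),'seen',270+208/7-.4,150+163/7-.4)
print('mid wrist', wproj('wrist7',[.36006,-.00037,.22]))
E
```

```text
eye wrist [0.43715087 0.00265555 0.112     ] scene [0.43500591 0.00108149 0.112     ]
tip exp wrist [313.15922919 200.27845508] seen 313.35 197.1
tip exp scene [300.70023569 201.74901215] seen 300.31428571428575 201.31428571428572
collar exp scene [300.50611225 172.17142076] seen 299.31428571428575 172.88571428571427
mid wrist [312.99382947 221.88391994]
```

```bash
python3 - <<'E'
from h import *
bot.servo_line([.4372,.0022,.30],velocity=.15)
bot.servo_line([.4372,.0022,.254],velocity=.1)
bot.dwell(.3)
for n in("wrist","scene","top"):snap(n,n+'8')
o=get_obs();print(o['time_s'],o['position'],np.round(o['wrist_force'],1))
crop('wrist8',260,140,380,240,6,'c14')
crop('scene8',290,160,350,230,10,'c15')
P=np.array(o['position']);tip=P-[0,0,.1327]
for f,pr in(('wrist8',wproj),('scene8',proj)): print(f,pr(f,tip),pr(f,[.4372,.0022,.112]))
E
```

```text
20.7167 [0.43726996 0.0021836  0.25416124] [-0.7  0.1 -0.2]
wrist8 [313.39840134 200.36203468] [313.39679391 197.37419377]
scene8 [319.6955683  205.50000196] [319.62363773 207.9180886 ]
```

View pics/c14.png

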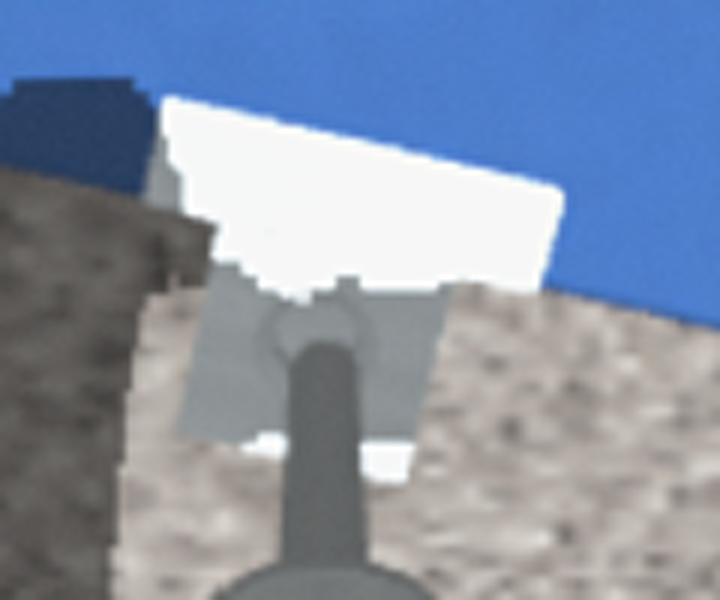

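View pics/c15.png

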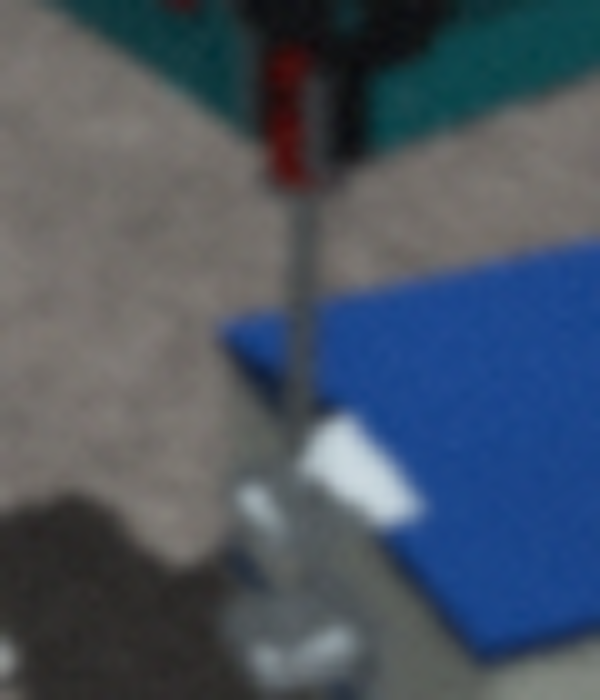

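View pics/top8.png

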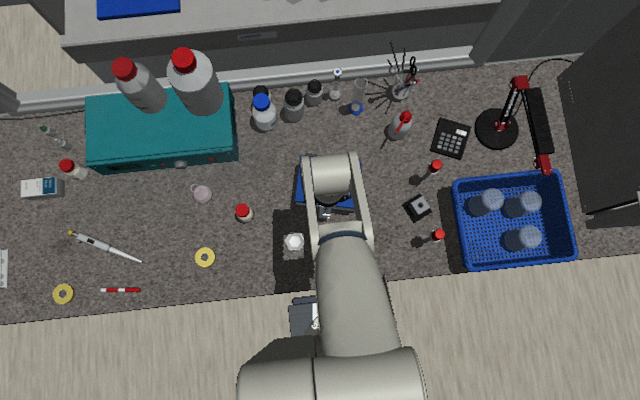

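```bash
python3 - <<'E'
from h import *
im=np.load('pics/wrist8.npz')['im'][180:216,296:340].astype(float)
im=np.clip((im-80)*2.2,0,255).astype(np.uint8)
cv2.imwrite('pics/c16.png',cv2.resize(im,None,fx=16,fy=16,interpolation=cv2.INTER_CUBIC))
E
```

```text
(no output)
```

View pics/c16.png

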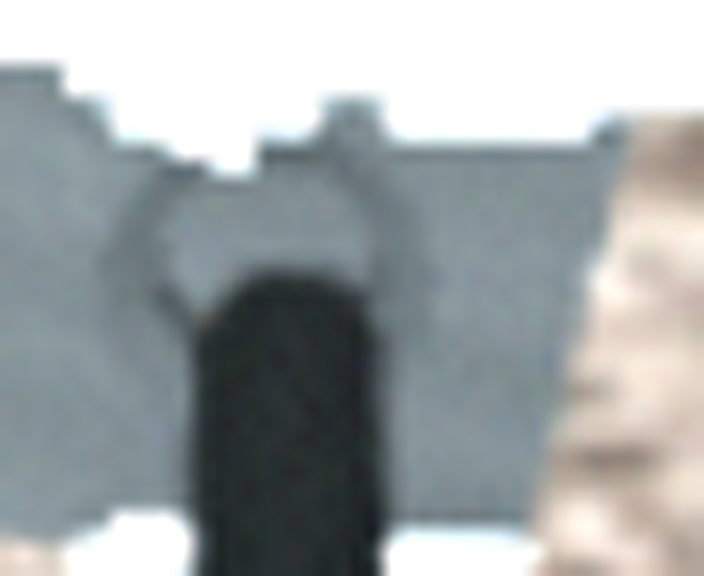

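```bash
python3 - <<'E'
from h import *
bot.servo_line([.4374,.0032,.254],velocity=.05)
for z in (.248,.243,.238,.233,.228,.222):
    bot.servo_line([.4374,.0032,z],velocity=.05); bot.dwell(.08)
    o=get_obs();print(z,np.round(o['position'],4),np.round(o['wrist_force'],1),np.round(o['ft_torque'],2))
    if np.linalg.norm(o['wrist_force'])>6: break
for n in("wrist","scene"):snap(n,n+'9')
print(o['time_s'])
crop('wrist9',260,140,380,260,5,'c17');crop('scene9',290,160,350,230,10,'c18')
E
```

```text
0.248 [0.4373 0.0032 0.2478] [ 0.   0.4 -0.6] [ 0.04  0.02 -0.01]
0.243 [0.4373 0.0032 0.2429] [-1.1  0.4 -0.6] [ 0.03 -0.03  0.02]
0.238 [0.4373 0.0032 0.2379] [-1.  -0.5 -1. ] [-0.   -0.01 -0.07]
0.233 [0.4374 0.0032 0.2329] [ 0.4 -0.7 -1.1] [ 0.02 -0.02 -0.01]
0.228 [0.4374 0.0032 0.2279] [ 0.7 -0.4 -0.3] [ 0.01  0.02 -0.04]
0.222 [0.4373 0.0032 0.2219] [ 0.3 -0.7 -0.1] [-0.03 -0.03 -0.01]
23.0
```

View pics/c17.png

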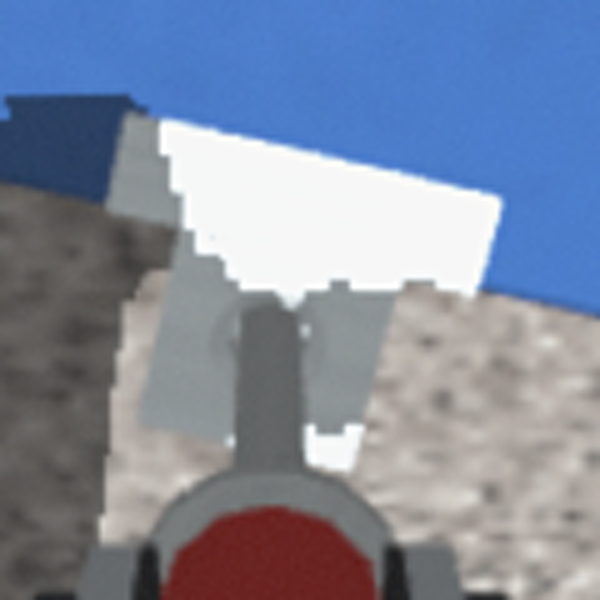

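View pics/c18.png

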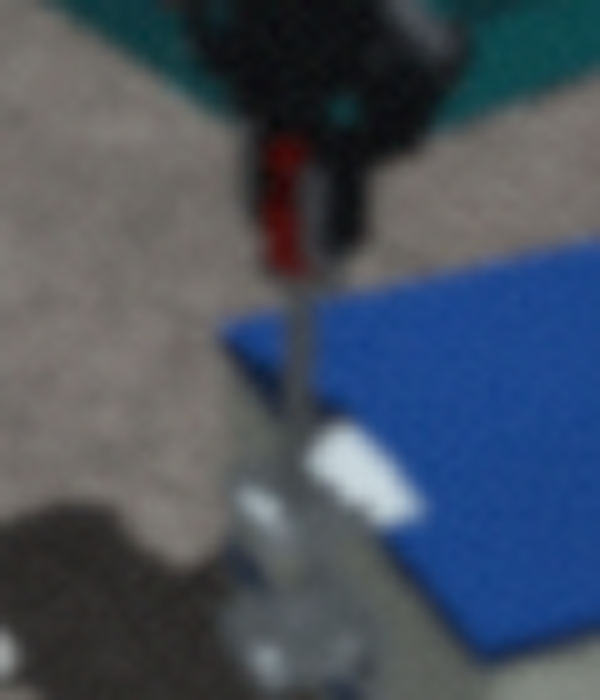

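The tip is in the upper eye (shaft at x 271, mouth ring centred on x 270 in the crop) with no contact force. Next I lower it on through the lower eye.

```bash
python3 - <<'E'
from h import *
for z in (.215,.208,.202,.196,.190,.184,.178,.170,.160,.150):
    bot.servo_line([.4374,.0032,z],velocity=.05); bot.dwell(.06)
    o=get_obs();print(z,np.round(o['position'],4),np.round(o['wrist_force'],1),np.round(o['ft_torque'],2))
    if np.linalg.norm(o['wrist_force'])>6: break
for n in("wrist","scene","top"):snap(n,n+'10')
print(o['time_s'],o['gripper_width'])
crop('wrist10',240,140,400,290,5,'c19');crop('scene10',290,160,350,230,10,'c20')
E
```

```text
0.215 [0.4373 0.0032 0.2148] [ 0.5  0.5 -1. ] [-0.01  0.02  0.02]
0.208 [0.4373 0.0032 0.2078] [-1.   0.6 -0.9] [-0.   -0.02 -0.02]
0.202 [0.4373 0.0032 0.2019] [ 0.4 -0.1 -0.6] [-0.01 -0.07 -0.03]
0.196 [0.4373 0.0032 0.1958] [ 0.5 -0.3 -0.9] [-0.01 -0.05  0.01]
0.19 [0.4373 0.0032 0.1898] [ 0.7 -0.5 -0.7] [ 0.    0.03 -0.01]
0.184 [0.4373 0.0032 0.1838] [-0.5  0.1 -0.3] [-0.   -0.03 -0.01]
0.178 [0.4373 0.0032 0.1778] [ 0.1  0.  -0.4] [ 0.03 -0.01  0.05]
0.17 [0.4373 0.0032 0.1698] [-0.8 -0.5 -0.6] [ 0.05 -0.04  0.02]
0.16 [0.4373 0.0032 0.1598] [ 0.6  0.9 -0. ] [-0.01 -0.03 -0.01]
0.15 [0.4373 0.0032 0.1498] [ 0.  -0.3 -0.5] [ 0.05  0.04 -0.01]
26.6083 0.022990907048965628
```

View pics/c19.png

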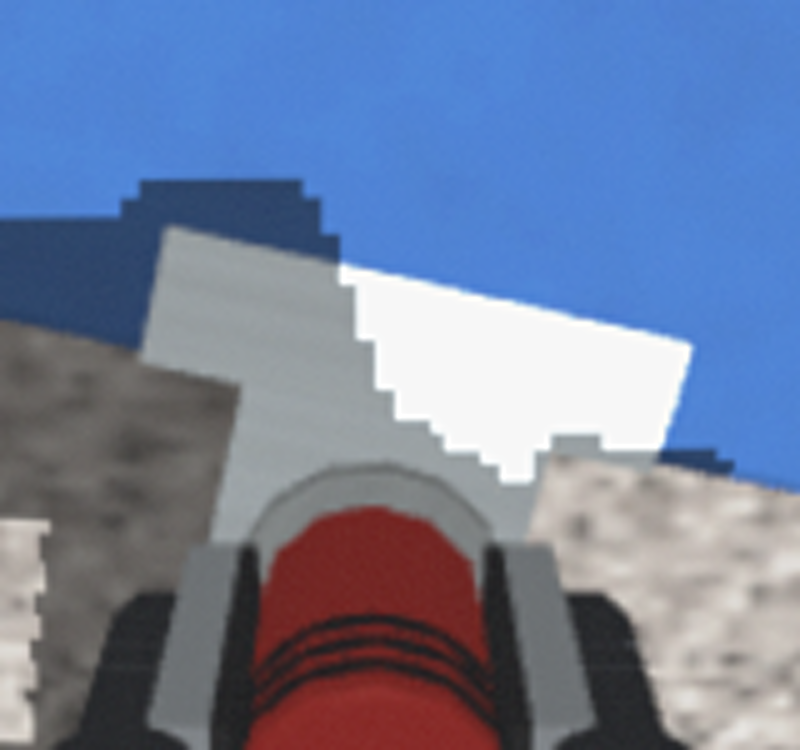

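View pics/c20.png

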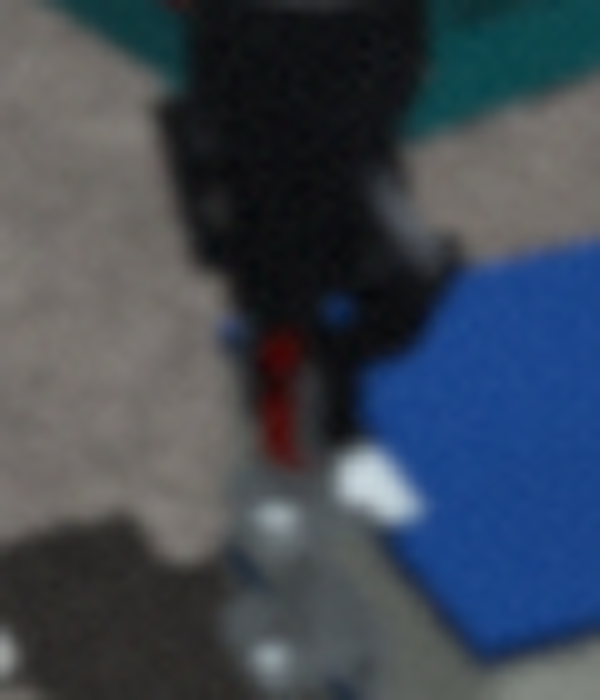

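The pin hasn't slipped: the collar edge is at wrist row 233, the same as before insertion. Wrist force is near zero and the lid is level, so I'm handing in.

```bash
python3 - <<'E'
from h import *
bot.dwell(.3);o=get_obs();print(o['time_s'],o['position'],o['gripper_width'],np.round(o['wrist_force'],1));print(hand_in())
E
```

```text
27.0583 [0.43740918 0.00320187 0.15005898] 0.02280261582453651 [-0.2 -0.5 -0.3]
the job is handed in; nothing more can be done
None
```

I shut the lid, lifted the small red-knobbed pin out of its stand and lowered it through both eyes. I handed the job in at 27 s of the 61 s allowed, still holding the pin by its knob. No verdict was reported.

- **Lid:** I pressed it down until it met its hard stop (26 N, fingertips at about 112 mm). It looked level and shut in the pictures afterwards.
- **Pin:** the final height puts the tip about 18 mm and the collar about 123 mm above the bench. That is roughly 1 cm above the upper eye and 27 mm below the lower eye's underside. These figures come from the arm's position and the grasp height, because the gripper hid the collar gap from the cameras.
- **Contact and grip:** wrist force stayed within the sensor's noise of about 1 N throughout the insertion. The gripper stayed at 23 mm on the knob and the collar had not moved in the wrist view, so the pin did not slip.
- **Disagreement:** the three cameras placed the eye up to 5 mm apart in x and 2 mm in y. I corrected y by 1 mm from a close wrist view of the tip against the eye's mouth. The pin then went in without contact.
- **Other things on the bench:** I moved nothing else that I could see, but I did not measure their positions at the end.

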